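# Reset the tripped welding remote

### The arm

A 7-joint arm with a two-finger parallel gripper is mounted at the origin on the work surface. World frame = base frame: x ahead of the robot, y to its left, z up, the work surface at z = 0. Lengths are in m, angles in rad, forces in N, time in s.
With the tool pointing down it reaches from about 0.4 to 0.875 m from the base axis. Payload 4.4 kg.
Tool frame: the origin (TCP) lies midway between the tips of the shut fingers; the grasp point (between the pads) lies 19 mm behind it; z points along the fingers, x is the direction in which the jaws open and shut, and the axes are right-handed (so a half turn about z gives the same grasp; the last joint's range is limited). The gripper opens to 85 mm and grips with 20 to 120 N. Pads are 22 mm wide; open, the fingers measure 114 mm over their backs; the gripper's body (76 mm by 85 mm) begins 54 mm behind the grasp point. The pads swing forward as they close: fully open they stand 13 mm farther back than shut.
Start: joints at [-1.225, 0.628, 0.038, 1.517, -0.027, 0.996, -0.02], TCP at [0.26, 0.596, 0.231] pointing down, gripper open.
Joint ranges: [-3.06, 3.06], [-0.37, 2.12], [-1.25, 1.32], [0.18, 2.47], [-1.1, 4.24], [0.23, 1.98], [-2.94, 2.94]. Speed limits (rad/s): [2.57, 2.57, 3.14, 3.14, 3.14, 3.14, 3.14].

### API

Orientations are given as a rotation vector (axis times angle).
In Python, from rig import env gives the robot as it stands. The module is installed in compiled form; this text tells all that it offers.
- The arm moves only by the shell command python3 -m inch 'ROWS'. ROWS is JSON, a list of rows, each an object with "jaw": the closure in counts, from 0 (fully open) to 255 (shut); "slide": the shift along the tool's x, y, z in units of 40 mm (1.0 is 40 mm), a list of three; "rot": the turn, a rotation vector about the tool's x, y, z in units of 6 degrees (1.0 is 6 degrees), a list of three. In form: [{"jaw": jaw, "slide": [tx, ty, tz], "rot": [wx, wy, wz]}, ...]. A call has 1 to 5 rows; each row shifts and turns the commanded pose from where the row before left it, along the tool's axes as they then stand; what a row does not reach is not made up. A row lasts 1/10 s, in which the tool goes at most 50 mm and 8.59 degrees, less where a joint would pass 70% of its speed; a pose out of reach is approached as far as the arm can. A call is refused whole if a number of a shift passes 1 or a number of a turn 1, either way. A call with a gripper value outside its range is refused whole. The fingers move at their own pace and stop on an object; the grip force is fixed at half the most. Time passes only in rows, so rows that do not move let the fingers close. It gives the time, the measured TCP pose, the force and the opening at its end, in the units of the state.
- env.state(): the state, without advancing time (a new reading comes with each control period).
- env.get_image(name): name is "side" or "top" or "wrist"; returns the picture (400x640x3 uint8, blue, green, red); there is no depth.
- env.get_calibration(name): a dict with "vfov" (degrees; the focal length in pixels is half the picture's height over the tangent of half this angle, whatever the lens; pixels are square), "cx", "cy" (the principal point, pixels), "k1" (the pictures are not rectified: a ray, as slopes to the right and down, at radius r is drawn at 1 + k1 r^2 times it, then the intrinsics apply), "rvec" (rotation vector, rad) and "tvec" (3), from world to camera coordinates, as OpenCV has them. Camera axes: x right, y down, z forward; pixel columns grow to the right and rows downward; lengths in m; the calibration is good to about 2 mm. A picture is of the moment at which its call begins: read the wrist's pose just before it. get_calibration takes no time and is no camera call; for the wrist camera it gives the pose at the moment of the call.
- env.close_job(): hands the job in, once; it reports no verdict.
The state is a dict: "t": time; "q": joint angles; "dq": joint speeds; "joint_torque": joint torques, N m; "position": TCP position; "ee_rot": TCP orientation; "contact_force": force on the tool from outside, world axes, zero at the start; "wrist_torque": the same for the moment, N m; "width": finger opening in m.
Only numpy, scipy, OpenCV 4.12 (cv2) and the standard library are available. Lean on these libraries where they do the work, as an engineer would, in place of code of your own. Each camera call takes 0.05 s, during which the arm holds its last target.

### The job

The orange remote-control box on the welding bench has tripped. Reach a fingertip into its well and press the sunken white reset key fully down, hold it down for about one second and let it come up again; then push the orange box's toggle fully over to ON, away from the well, and move clear. Nothing needs grasping: lift nothing, keep both boxes where they stand, and leave the blue box's key and toggle and the other things on the bench alone.

Things in the scene. Friction and masses are not known exactly. Their poses are not given: they have to be found in the camera images.
- orange_box: Orange remote-control box of a welding set, loose on the bench, 170 x 110 x 71 mm high, about 3 kg (hidden, 2.4 to 3.9 kg). Origin at the centre of its underside, z up, x along its 170 mm length from the reset well towards the toggle. Flat panel on top, 71 mm above the origin. Stands on its feet, any yaw within 0.7 rad of the world's.
- orange_box_well_rim (a point): centre of the mouth of the orange box's round reset well, level with the panel: at box x = -42 mm, y = 0, 71 mm above the bench. The well is 48 mm in diameter with straight walls, 41 mm deep to its fixed floor; the key stands in its middle.
- orange_box_key_top (a point): centre of the top face of the orange box's white round reset key, 28 mm in diameter, sunk 24 mm below the well's mouth when up (47 mm above the bench); moves down with the key.
- orange_box_key (a joint): travel of the orange box's reset key, m: 0 up, 0.007 fully down (its stop). Sprung: about 1.4 N to start it, 3.9 N at the stop, and it comes back up when let go.
- orange_box_lever (a joint): orange box's toggle, rad: 0 = OFF, leaning 0.5 rad towards the well; 1.0 = ON, leaning 0.5 rad away from the well (towards box +x). Hinged about the box's y axis at box x = +50 mm, y = 0, at panel height (71 mm). Starts between 0 and 0.2, stays where it is left, needs about 1.5 N at the tip.
- orange_box_lever_tip (a point): centre of the white 16 mm ball at the end of the orange box's toggle, 40 mm from its hinge on an 8 mm steel stem.
- blue_box: Blue remote-control box of a welding set, loose on the bench, 170 x 110 x 71 mm high, about 3 kg (hidden, 2.4 to 3.9 kg). Origin at the centre of its underside, z up, x along its 170 mm length from the reset well towards the toggle. Flat panel on top, 71 mm above the origin. Stands on its feet, any yaw within 0.7 rad of the world's.
- blue_box_well_rim (a point): centre of the mouth of the blue box's round reset well, level with the panel: at box x = -42 mm, y = 0, 71 mm above the bench. The well is 48 mm in diameter with straight walls, 41 mm deep to its fixed floor; the key stands in its middle.
- blue_box_key_top (a point): centre of the top face of the blue box's white round reset key, 28 mm in diameter, sunk 24 mm below the well's mouth when up (47 mm above the bench); moves down with the key.
- blue_box_key (a joint): travel of the blue box's reset key, m: 0 up, 0.007 fully down (its stop). Sprung: about 1.4 N to start it, 3.9 N at the stop, and it comes back up when let go.
- blue_box_lever (a joint): blue box's toggle, rad: 0 = OFF, leaning 0.5 rad towards the well; 1.0 = ON, leaning 0.5 rad away from the well (towards box +x). Hinged about the box's y axis at box x = +50 mm, y = 0, at panel height (71 mm). Starts between 0 and 0.2, stays where it is left, needs about 1.5 N at the tip.
- blue_box_lever_tip (a point): centre of the white 16 mm ball at the end of the blue box's toggle, 40 mm from its hinge on an 8 mm steel stem.
- tin: closed can with a yellow band, 60 mm in diameter, 70 mm high, standing; origin at the centre of its underside
- angle_iron: offcut of steel angle, 120 mm long (y), 50 mm wide (x), 50 mm high, 5 mm thick; lies on one leg, the other upright along its +x edge; origin at the centre of its underside
- hammer: hammer 240 mm long, lying flat along its x axis, head at +x; origin under its middle
Not all that is in view belongs to the job. Leave any red look-alike of the orange_box alone.

How it is judged:
By the outcome, as a careful person would: the job done as asked, in the order asked, and still so for the second after the job is handed in, with the robot touching nothing.
It also fails if it takes over 38 s, if anything falls off the work surface, if the arm or the gripper's body presses on something with over 40 N, if the wrist force passes 120 N, or if a joint passes its speed limit or range.

## Working session

There is one attempt and no reset: what is moved stays moved. The work goes in short steps, Python scripts to look and compute and a shell command to move; the robot and the scene stay as the last step left them, time stands still between calls to the robot, and variables do not carry over. Pictures are saved under pics/ and viewed, and the job is handed in when it is done.

```bash
mkdir -p pics
python3 - <<'E'
from rig import env
import cv2
s=env.state()
for k in s: print(k,s[k])
for n in ("side","top","wrist"):
    print(n,env.get_calibration(n))
    cv2.imwrite(f"pics/{n}0.png",env.get_image(n))
E
```

```text
t 0.0
q [-1.22479568  0.62935739  0.03842858  1.51836833 -0.02699238  0.99630172
 -0.02000454]
dq [ 0.00209317  0.00053762 -0.00185312 -0.00091461 -0.00193471  0.0003672
  0.00073992]
joint_torque [-7.65459081e-04 -5.63388312e+01  1.22620672e+00 -1.93443328e+01
  1.09664927e-02  1.03984354e-02  4.19750540e-05]
position [0.25988613 0.59509924 0.23038144]
ee_rot [ 2.62778381e+00  1.71977523e+00 -2.49764023e-03]
contact_force [ 0.12228933  0.164165   -1.04641828]
wrist_torque [ 0.0345208   0.02616379 -0.03003262]
width 0.08536750623359846
side {'vfov': 51.76269619302916, 'cx': 319.2168007302974, 'cy': 196.64143016757328, 'k1': -0.03094899639967435, 'rvec': array([ 2.14261482, -0.57641894,  0.26839885]), 'tvec': array([-0.47800869,  0.25901509,  1.06530258])}
top {'vfov': 52.73409115112075, 'cx': 311.8781694744198, 'cy': 202.32525738915453, 'k1': 0.0034429300359958307, 'rvec': array([ 2.0959345 , -2.14009263,  0.1887737 ]), 'tvec': array([0.00233364, 0.56262575, 1.09001342])}
wrist {'vfov': 64.63132915659445, 'cx': 319.4868008929123, 'cy': 196.6153465460541, 'k1': -0.013477446735375924, 'rvec': array([-2.43129183, -1.59185314, -0.21500783]), 'tvec': array([-0.65005651, -0.03658521,  0.37894861])}
```

View pics/side0.png

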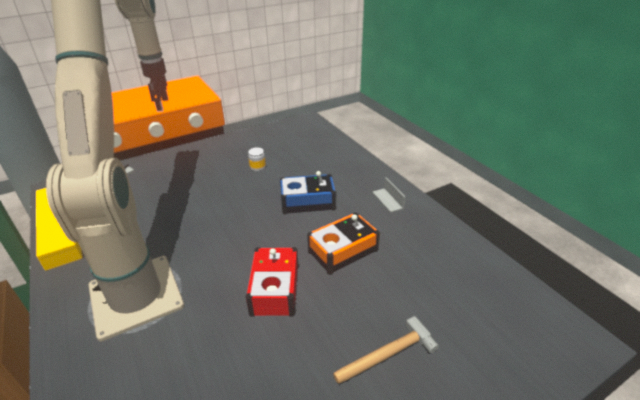

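View pics/top0.png

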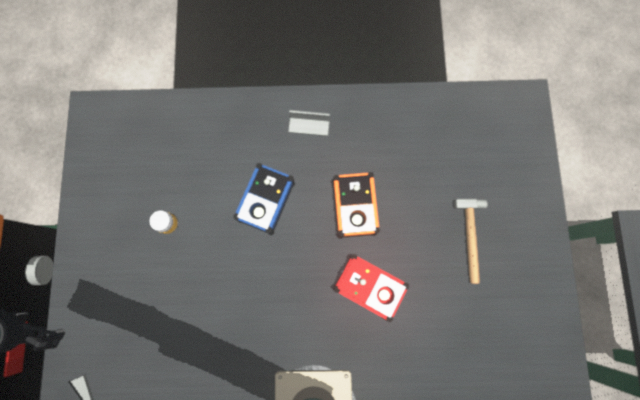

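View pics/wrist0.png

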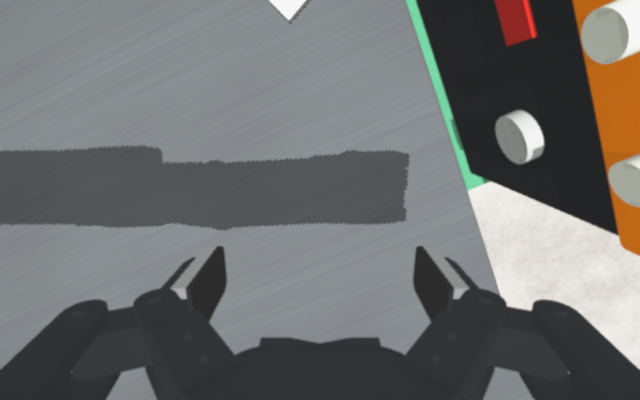

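The top view shows the orange box at about (356,205), with its well at (358,219) and toggle at (355,186). The blue box is at (265,198), the red look-alike at (371,287), the hammer on the right and the angle iron at (310,122). I'll zoom in next.

Run:
```python
import cv2,numpy as np
a=cv2.imread('pics/top0.png')[160:250,310:400]
b=cv2.imread('pics/side0.png')[200:280,295:395]
a=cv2.resize(a,None,fx=6,fy=6,interpolation=cv2.INTER_CUBIC)
cv2.imwrite('pics/ztop.png',a)
cv2.imwrite('pics/zside.png',cv2.resize(b,None,fx=6,fy=6,interpolation=cv2.INTER_CUBIC))
```

```text
(no output)
```

View pics/ztop.png

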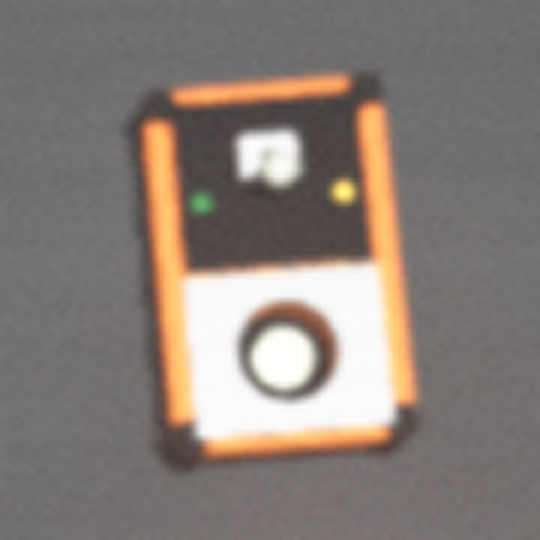

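View pics/zside.png

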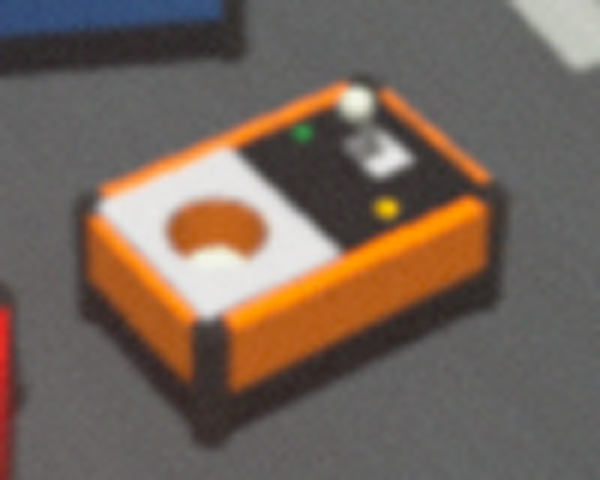

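```bash
cat > h.py <<'E'
import numpy as np, cv2
from scipy.spatial.transform import Rotation as R
from scipy.optimize import least_squares
def K(c):
    f=200/np.tan(np.radians(c['vfov'])/2); return f
def proj(c,P):
    P=np.atleast_2d(P); X=P@cv2.Rodrigues(np.array(c['rvec']))[0].T+np.array(c['tvec'])
    s=X[:,:2]/X[:,2:]; r2=(s**2).sum(1,keepdims=True); s=s*(1+c['k1']*r2)
    return s*K(c)+[c['cx'],c['cy']]
def ray(c,uv):
    d=(np.array(uv,float)-[c['cx'],c['cy']])/K(c); s=d.copy()
    for _ in range(20): s=d/(1+c['k1']*(s@s))
    Rm=cv2.Rodrigues(np.array(c['rvec']))[0]; o=-Rm.T@c['tvec']
    return o,Rm.T@np.array([s[0],s[1],1])
def atz(c,uv,z):
    o,d=ray(c,uv); return o+d*(z-o[2])/d[2]
def tri(cs,uvs):
    A=np.zeros((3,3));b=np.zeros(3)
    for c,u in zip(cs,uvs):
        o,d=ray(c,u); d/=np.linalg.norm(d); M=np.eye(3)-np.outer(d,d);A+=M;b+=M@o
    return np.linalg.solve(A,b)
E
python3 - <<'E'
from h import *
from rig import env
ct=env.get_calibration('top');cs=env.get_calibration('side')
T=lambda u,v:(310+(u+.5)/6-.5,160+(v+.5)/6-.5)
S=lambda u,v:(295+(u+.5)/6-.5,200+(v+.5)/6-.5)
wt=atz(ct,T(289,350),.071);ws=atz(cs,S(217,232),.071);print('well',wt,ws)
print('key top', atz(ct,T(283,357),.047))
tip=tri([ct,cs],[T(281,166),S(357,103)]);print('tip',tip)
print('plate',atz(ct,T(268,155),.071),atz(cs,S(380,152),.071))
for n,a in dict(l1=(143,125),l2=(172,425),r1=(382,105),r2=(415,405),t1=(172,88),t2=(348,77),b1=(205,457),b2=(385,447)).items(): print(n,atz(ct,T(*a),.071))
E
```

```text
well [ 0.51249334 -0.13542052  0.071     ] [ 0.51156995 -0.13383147  0.071     ]
key top [ 0.51278565 -0.13499834  0.047     ]
tip [ 0.58931108 -0.1305819   0.11235459]
plate [ 0.604804   -0.12938428  0.071     ] [ 0.60679873 -0.12505156  0.071     ]
l1 [ 0.62055799 -0.07140037  0.071     ]
l2 [ 0.47894544 -0.08048175  0.071     ]
r1 [ 0.62765692 -0.18374019  0.071     ]
r2 [ 0.48580166 -0.19202345  0.071     ]
t1 [ 0.63814307 -0.08556175  0.071     ]
t2 [ 0.64157881 -0.16843377  0.071     ]
b1 [ 0.46394484 -0.09507698  0.071     ]
b2 [ 0.46680196 -0.177372    0.071     ]
```

```bash
cat >> h.py <<'E'
WELL=np.array([.5122,-.1348,.071]);YAW=.058
def plan():
    from rig import env
    s=env.state(); M=R.from_rotvec(s['ee_rot']).as_matrix()
    print('t',s['t'],'pos',s['position'].round(4),'F',s['contact_force'].round(2),'w',round(s['width'],4))
    print(M.round(3))
    yx=np.arctan2(M[1,0],M[0,0]); print('tool x yaw',yx, 'q',s['q'].round(3))
    return s,M
E
python3 - <<'E'
from h import *
s,M=plan()
print('delta well tool', (M.T@(WELL+[0,0,.1]-s['position']))/.04)
E
```

```text
t 0.15 pos [0.2599 0.5952 0.2306] F [ 0.04  0.45 -0.1 ] w 0.0852
[[ 0.4    0.916 -0.001]
 [ 0.916 -0.4   -0.001]
 [-0.001 -0.    -1.   ]]
tool x yaw 1.1590215632379472 q [-1.225  0.629  0.038  1.518 -0.027  0.996 -0.02 ]
delta well tool [-14.19919993  13.08430435   1.5108354 ]
```

```bash
python3 -m inch '[{"jaw":255,"slide":[-0.85,0.85,0],"rot":[0,0,-0.9]},{"jaw":255,"slide":[-0.9,0.7,0],"rot":[0,0,-0.9]},{"jaw":255,"slide":[-1,0.6,0],"rot":[0,0,-0.9]},{"jaw":255,"slide":[-1,0.45,0],"rot":[0,0,-0.9]},{"jaw":255,"slide":[-1,0.35,0],"rot":[0,0,-0.9]}]'
python3 - <<'E'
from h import *
s,M=plan()
print('delta well tool', (M.T@(WELL+[0,0,.1]-s['position']))/.04)
from rig import env
c=env.get_calibration('wrist');Rm=cv2.Rodrigues(c['rvec'])[0]
print('cam in tool',M.T@(-Rm.T@c['tvec']-s['position']),'fwd',M.T@Rm[2])
E
```

```text
t: 0.65
position: [0.3332, 0.379, 0.2312]
ee_rot: [2.15, 2.29, -0.001]
contact_force: [1.1, -1.0, 0.3]
width: 0.0125
t 0.65 pos [0.3332 0.379  0.2312] F [ 1.08 -1.01  0.29] w 0.0125
[[-0.063  0.998 -0.   ]
 [ 0.998  0.063 -0.001]
 [-0.001 -0.    -1.   ]]
tool x yaw 1.633838056457236 q [-0.84   0.423 -0.092  1.914  0.053  0.807  0.673]
delta well tool [-13.10160822   3.6562251    1.5112638 ]
cam in tool [ 0.000231   -0.06602808 -0.14330517] fwd [-3.97282375e-05  2.67793762e-01  9.63476258e-01]
```

```bash
python3 -m inch '[{"jaw":255,"slide":[-1,0.4,0],"rot":[0,0,0]},{"jaw":255,"slide":[-1,0.4,0],"rot":[0,0,0]},{"jaw":255,"slide":[-1,0.4,0],"rot":[0,0,0]},{"jaw":255,"slide":[-1,0.4,0],"rot":[0,0,0]},{"jaw":255,"slide":[-1,0.4,0],"rot":[0,0,0]}]'; python3 -m inch '[{"jaw":255,"slide":[-1,0.2,0],"rot":[0,0,0]},{"jaw":255,"slide":[-1,0.2,0],"rot":[0,0,0]},{"jaw":255,"slide":[-1,0.2,0],"rot":[0,0,0]},{"jaw":255,"slide":[-1,0.2,0],"rot":[0,0,0]},{"jaw":255,"slide":[-1,0.2,0],"rot":[0,0,0]}]';  python3 -m inch '[{"jaw":255,"slide":[-1,0,0],"rot":[0,0,0]},{"jaw":255,"slide":[-1,0,0],"rot":[0,0,0]},{"jaw":255,"slide":[-0.5,0,0],"rot":[0,0,0]},{"jaw":255,"slide":[-0.3,0,0],"rot":[0,0,0]},{"jaw":255,"slide":[0,0,0],"rot":[0,0,0]}]';python3 - <<'E'
from h import *
s,M=plan()
print('delta well tool', (M.T@(WELL+[0,0,.1]-s['position']))/.04)
from rig import env
c=env.get_calibration('wrist')
import pickle;pickle.dump(c,open('cw1.pkl','wb'))
cv2.imwrite('pics/w1.png',env.get_image('wrist'))
b=lambda x,y,z:WELL+[x*np.cos(YAW)-y*np.sin(YAW),x*np.sin(YAW)+y*np.cos(YAW),z-.071]
print('pred well',proj(c,WELL),'key',proj(c,b(0,0,.047)),'hinge',proj(c,b(.092,0,.071)))
E
```

```text
t: 1.15
position: [0.4251, 0.1846, 0.2313]
ee_rot: [2.154, 2.287, 0.0]
contact_force: [0.4, 0.3, -0.5]
width: -0.0
t: 1.65
position: [0.4766, -0.0126, 0.2313]
ee_rot: [-2.154, -2.286, -0.0]
contact_force: [1.4, -0.7, -0.9]
width: -0.0001
t: 2.15
position: [0.4829, -0.1241, 0.2311]
ee_rot: [-2.157, -2.284, 0.001]
contact_force: [-0.4, 0.0, -0.3]
width: 0.0
t 2.15 pos [ 0.4829 -0.1241  0.2311] F [-0.37  0.03 -0.3 ] w 0.0
[[-0.057  0.998 -0.   ]
 [ 0.998  0.057 -0.   ]
 [-0.    -0.    -1.   ]]
tool x yaw 1.6275945095070727 q [ 0.2    0.413 -0.007  1.931  0.005  0.797  1.818]
delta well tool [-0.30876301  0.71688474  1.50275172]
pred well [[306.99984876 206.52906786]] key [[307.85590937 199.90061611]] hinge [[307.99615357 287.5908344 ]]
```

View pics/w1.png

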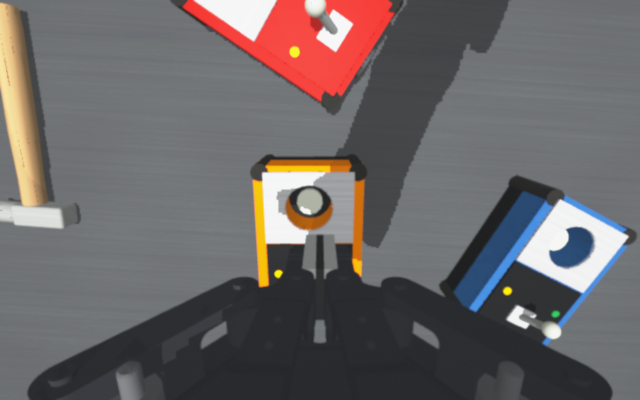

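Run:
```python
from h import *
a=cv2.imread('pics/w1.png')[145:285,240:380]
cv2.imwrite('pics/w1z.png',cv2.resize(a,None,fx=4,fy=4,interpolation=cv2.INTER_CUBIC))
```

```text
(no output)
```

View pics/w1z.png

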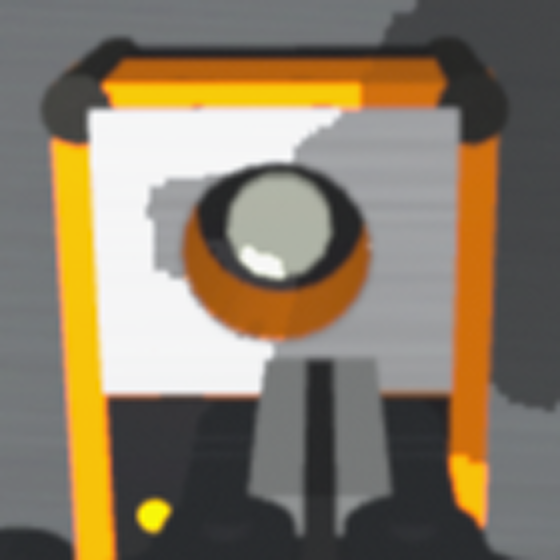

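Run:
```python
from h import *
import pickle
c=pickle.load(open('cw1.pkl','rb'))
s,M=plan()
Z=lambda u,v:(240+(u+.5)/4-.5,145+(v+.5)/4-.5)
print('well',atz(c,Z(276.5,251.5),.071),'key',atz(c,Z(279,226),.047))
for d in ([0,0,0],[0,-.011,0],[0.0145,-.011,0],[-.0145,-.011,0],[0,-.011,-.038]): print(d,proj(c,s['position']+M@np.array(d)))
print(Z(263,358),Z(376,358))
for n,a in dict(l1=(55,145),l2=(77,540),r1=(497,145),r2=(487,500),wl=(88,112),wr=(459,112),wl2=(102,393),wr2=(452,393)).items(): print(n,atz(c,Z(*a),.071))
```

```text
t 2.2 pos [ 0.483  -0.1223  0.2311] F [-0.6   0.6  -1.13] w 0.0002
[[-0.059  0.998 -0.   ]
 [ 0.998  0.059  0.001]
 [ 0.001 -0.    -1.   ]]
tool x yaw 1.6297818308159198 q [ 0.199  0.413 -0.009  1.932  0.004  0.797  1.817]
well [ 0.51312077 -0.13299519  0.071     ] key [ 0.5134802  -0.13309846  0.047     ]
[0, 0, 0] [[322.50575734 248.07661126]]
[0, -0.011, 0] [[322.51925621 227.16044167]]
[0.0145, -0.011, 0] [[352.51078907 227.11174678]]
[-0.0145, -0.011, 0] [[292.53459499 227.20171389]]
[0, -0.011, -0.038] [[323.35906792 264.43594186]]
(305.375, 234.125) (333.625, 234.125)
l1 [ 0.48883662 -0.18867011  0.071     ]
l2 [ 0.59744222 -0.18270104  0.071     ]
r1 [ 0.48264499 -0.08022591  0.071     ]
r2 [ 0.57920527 -0.07371197  0.071     ]
wl [ 0.48012197 -0.18063252  0.071     ]
wr [ 0.47496572 -0.09026025  0.071     ]
wl2 [ 0.55418954 -0.17641361  0.071     ]
wr2 [ 0.54898246 -0.08565785  0.071     ]
```

```bash
sed -i 's/^WELL=.*/WELL=np.array([.5126,-.1337,.071]);YAW=.06/' h.py
python3 - <<'E'
from h import *
s,M=plan()
print('delta rim tool', (M.T@(WELL-s['position']))/.04)
E
```

```text
t 2.2 pos [ 0.483  -0.1223  0.2311] F [-0.6   0.6  -1.13] w 0.0002
[[-0.059  0.998 -0.   ]
 [ 0.998  0.059  0.001]
 [ 0.001 -0.    -1.   ]]
tool x yaw 1.6297818308159198 q [ 0.199  0.413 -0.009  1.932  0.004  0.797  1.817]
delta rim tool [-0.32984843  0.72426899  4.00270737]
```

```bash
python3 -m inch '[{"jaw":255,"slide":[-0.33,0.72,0.6],"rot":[0,0,0]},{"jaw":255,"slide":[0,0,0.9],"rot":[0,0,0]},{"jaw":255,"slide":[0,0,0.9],"rot":[0,0,0]},{"jaw":255,"slide":[0,0,0.7],"rot":[0,0,0]},{"jaw":255,"slide":[0,0,0],"rot":[0,0,0]}]';python3 - <<'E'
from h import *
from rig import env
cv2.imwrite('pics/w2.png',env.get_image('wrist'))
cv2.imwrite('pics/s2.png',cv2.resize(env.get_image('side')[160:290,260:420],None,fx=4,fy=4,interpolation=cv2.INTER_CUBIC))
s,M=plan()
print('delta rim tool', (M.T@(WELL-s['position']))/.04)
E
```

```text
t: 2.7
position: [0.51, -0.1312, 0.1041]
ee_rot: [-2.146, -2.284, 0.005]
contact_force: [-1.0, 0.1, 0.3]
width: -0.0003
t 2.8 pos [ 0.5128 -0.1326  0.1075] F [0.14 0.33 0.22] w 0.0002
[[-0.062  0.998 -0.001]
 [ 0.998  0.062  0.001]
 [ 0.001 -0.001 -1.   ]]
tool x yaw 1.6324164863524662 q [ 0.207  0.638 -0.009  1.964  0.009  0.54   1.824]
delta rim tool [-0.02821281 -0.00712291  0.9134378 ]
```

View pics/w2.png

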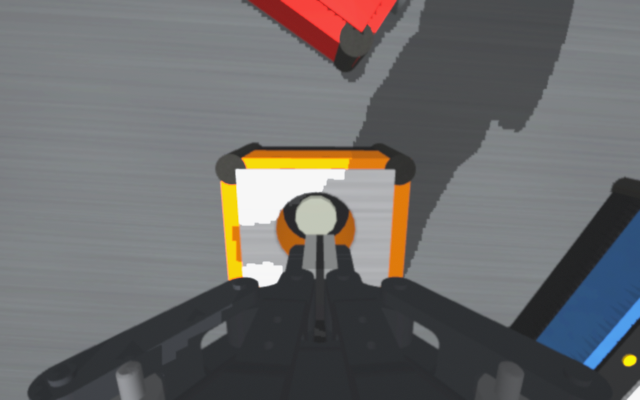

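View pics/s2.png

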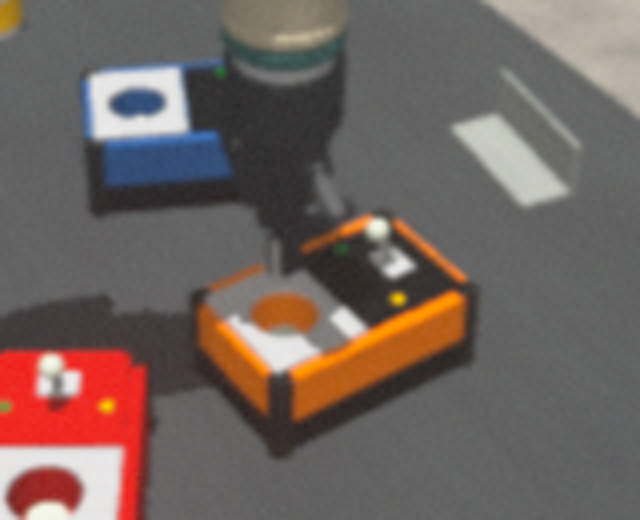

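```bash
python3 -m inch '[{"jaw":255,"slide":[-0.03,-0.01,0.4],"rot":[0,0,0]},{"jaw":255,"slide":[0,0,0.5],"rot":[0,0,0]},{"jaw":255,"slide":[0,0,0.35],"rot":[0,0,0]},{"jaw":255,"slide":[0,0,0],"rot":[0,0,0]}]';python3 - <<'E'
from h import *
from rig import env
cv2.imwrite('pics/w3.png',env.get_image('wrist'))
s,M=plan()
print('delta rim tool', (M.T@(WELL-s['position']))/.04)
E
```

```text
t: 3.2
position: [0.5127, -0.1348, 0.0578]
ee_rot: [-2.153, -2.287, -0.001]
contact_force: [-0.5, -0.1, 0.8]
width: -0.0002
t 3.25 pos [ 0.5132 -0.135   0.0585] F [0.1  0.62 0.47] w 0.0
[[-0.06   0.998  0.002]
 [ 0.998  0.06   0.   ]
 [-0.     0.002 -1.   ]]
tool x yaw 1.6309923672285562 q [ 0.21   0.722 -0.008  1.988  0.012  0.43   1.824]
delta rim tool [ 0.03311378 -0.01245618 -0.31270137]
```

View pics/w3.png

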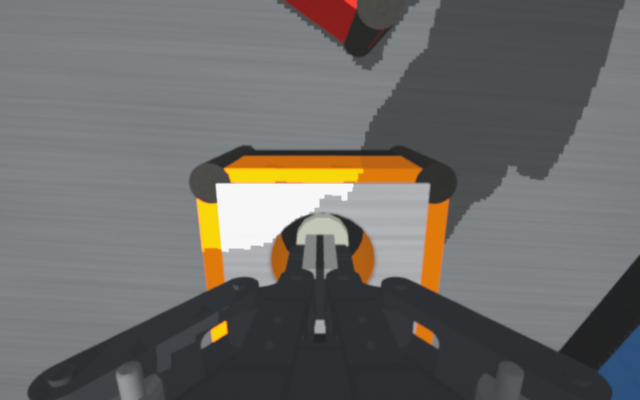

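The fingertip is inside the well and centred over the key (finger at x≈319, key at x≈322).

```bash
python3 -m inch '[{"jaw":255,"slide":[0,0,0.25],"rot":[0,0,0]},{"jaw":255,"slide":[0,0,0.1],"rot":[0,0,0]},{"jaw":255,"slide":[0,0,0],"rot":[0,0,0]}]'; python3 -m inch '[{"jaw":255,"slide":[0,0,0.08],"rot":[0,0,0]},{"jaw":255,"slide":[0,0,0],"rot":[0,0,0]}]'
```

```text
t: 3.55
position: [0.5134, -0.1354, 0.0436]
ee_rot: [2.153, 2.285, 0.002]
contact_force: [1.7, 0.5, 2.7]
width: -0.0002
t: 3.75
position: [0.5134, -0.1354, 0.0404]
ee_rot: [2.153, 2.286, 0.002]
contact_force: [0.8, -0.4, 2.9]
width: 0.0002
```

```bash
python3 -m inch '[{"jaw":255,"slide":[0,0,0.05],"rot":[0,0,0]},{"jaw":255,"slide":[0,0,0],"rot":[0,0,0]}]'
```

```text
t: 3.95
position: [0.5133, -0.1355, 0.0398]
ee_rot: [2.153, 2.285, 0.002]
contact_force: [-0.8, 1.7, 16.7]
width: 0.0003
```

```bash
python3 -m inch '[{"jaw":255,"slide":[0,0,0],"rot":[0,0,0]},{"jaw":255,"slide":[0,0,0],"rot":[0,0,0]},{"jaw":255,"slide":[0,0,0],"rot":[0,0,0]},{"jaw":255,"slide":[0,0,0],"rot":[0,0,0]},{"jaw":255,"slide":[0,0,0],"rot":[0,0,0]}]';python3 -m inch '[{"jaw":255,"slide":[0,0,0],"rot":[0,0,0]},{"jaw":255,"slide":[0,0,0],"rot":[0,0,0]},{"jaw":255,"slide":[0,0,0],"rot":[0,0,0]},{"jaw":255,"slide":[0,0,0],"rot":[0,0,0]}]'; python3 -m inch '[{"jaw":255,"slide":[0,0,-0.4],"rot":[0,0,0]},{"jaw":255,"slide":[0,0,-0.5],"rot":[0,0,0]},{"jaw":255,"slide":[0,0,-0.8],"rot":[0,0,0]},{"jaw":255,"slide":[0,0,-1],"rot":[0,0,0]},{"jaw":255,"slide":[0,0,-0.8],"rot":[0,0,0]}]';python3 - <<'E'
from h import *
from rig import env
c=env.get_calibration('wrist')
im=env.get_image('wrist');cv2.imwrite('pics/w4.png',im)
s,M=plan()
b=lambda x,y,z:WELL+[x*np.cos(YAW)-y*np.sin(YAW),x*np.sin(YAW)+y*np.cos(YAW),z-.071]
print('pred well',proj(c,WELL),'key',proj(c,b(0,0,.047)))
E
```

```text
t: 4.45
position: [0.5134, -0.1354, 0.0398]
ee_rot: [2.153, 2.285, 0.002]
contact_force: [-1.4, 0.6, 16.6]
width: -0.0002
t: 4.85
position: [0.5134, -0.1355, 0.0398]
ee_rot: [2.153, 2.285, 0.002]
contact_force: [-0.4, 1.6, 17.5]
width: 0.0001
t: 5.35
position: [0.5113, -0.1355, 0.1794]
ee_rot: [-2.154, -2.285, 0.002]
contact_force: [1.0, -0.7, -0.5]
width: 0.0
t 5.4 pos [ 0.5142 -0.1363  0.184 ] F [ 1.12 -0.69  3.57] w 0.0004
[[-0.059  0.998  0.007]
 [ 0.998  0.059 -0.002]
 [-0.002  0.006 -1.   ]]
tool x yaw 1.629600189198226 q [ 0.211  0.519 -0.008  1.904  0.006  0.712  1.829]
pred well [[321.33312251 193.85379357]] key [[321.17985505 186.95917467]]
```

View pics/w4.png

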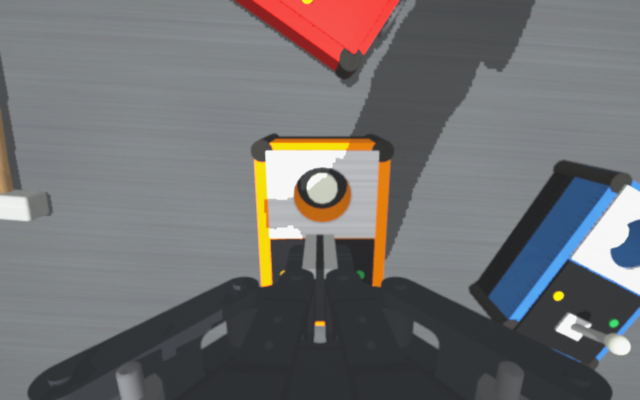

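The key is back up at (322,187), against a predicted (321,187) for the up position, and the box hasn't moved. Next I'll lower the finger between the well and the toggle.

```bash
cat >> h.py <<'E'
b=lambda x,y,z:WELL+[x*np.cos(YAW)-y*np.sin(YAW),x*np.sin(YAW)+y*np.cos(YAW),z-.071]
E
python3 - <<'E'
from h import *
s,M=plan()
print((M.T@(b(.045,0,.092)-s['position']))/.04)
E
```

```text
t 5.4 pos [ 0.5142 -0.1363  0.184 ] F [ 1.12 -0.69  3.57] w 0.0004
[[-0.059  0.998  0.007]
 [ 0.998  0.059 -0.002]
 [-0.002  0.006 -1.   ]]
tool x yaw 1.629600189198226 q [ 0.211  0.519 -0.008  1.904  0.006  0.712  1.829]
[0.07335965 1.07312681 2.30636937]
```

```bash
python3 -m inch '[{"jaw":255,"slide":[0.05,0.55,0],"rot":[0,0,0]},{"jaw":255,"slide":[0.02,0.5,0.3],"rot":[0,0,0]},{"jaw":255,"slide":[0,0,0.6],"rot":[0,0,0]},{"jaw":255,"slide":[0,0,0.5],"rot":[0,0,0]},{"jaw":255,"slide":[0,0,0],"rot":[0,0,0]}]'
python3 - <<'E'
from h import *
from rig import env
cv2.imwrite('pics/s5.png',cv2.resize(env.get_image('side')[180:280,280:400],None,fx=5,fy=5,interpolation=cv2.INTER_CUBIC))
s,M=plan()
print((M.T@(b(.045,0,.092)-s['position']))/.04)
E
```

```text
t: 5.9
position: [0.5508, -0.1297, 0.119]
ee_rot: [-2.15, -2.282, 0.007]
contact_force: [-0.8, -0.5, -0.6]
width: 0.0
t 5.95 pos [ 0.5521 -0.13    0.1205] F [0.65 0.82 0.09] w 0.0
[[-0.059  0.998 -0.005]
 [ 0.998  0.059  0.001]
 [ 0.001 -0.005 -1.   ]]
tool x yaw 1.6300548676536233 q [ 0.186  0.658 -0.007  1.85   0.007  0.639  1.805]
[-0.03473761  0.1381464   0.712592  ]
```

View pics/s5.png

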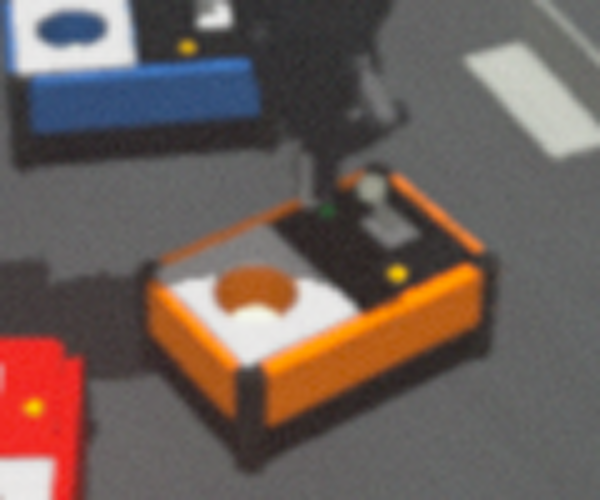

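```bash
python3 -m inch '[{"jaw":255,"slide":[-0.03,0.1,0.4],"rot":[0,0,0]},{"jaw":255,"slide":[0,0,0.3],"rot":[0,0,0]},{"jaw":255,"slide":[0,0,0],"rot":[0,0,0]}]'
python3 - <<'E'
from h import *
from rig import env
cv2.imwrite('pics/s6.png',cv2.resize(env.get_image('side')[180:280,280:400],None,fx=5,fy=5,interpolation=cv2.INTER_CUBIC))
cv2.imwrite('pics/w6.png',env.get_image('wrist'))
s,M=plan()
print((M.T@(b(.045,0,.092)-s['position']))/.04, (M.T@(b(.0879,0,.092)-s['position']))/.04)
E
```

```text
t: 6.25
position: [0.5569, -0.1309, 0.0925]
ee_rot: [-2.153, -2.284, 0.003]
contact_force: [0.3, -0.1, -0.2]
width: 0.0001
t 6.35 pos [ 0.5578 -0.1311  0.0939] F [1.35 0.47 0.56] w 0.0
[[-0.059  0.998 -0.001]
 [ 0.998  0.059  0.   ]
 [ 0.    -0.001 -1.   ]]
tool x yaw 1.6301469770474486 q [ 0.186  0.704 -0.007  1.853  0.008  0.585  1.804]
[ 0.00320967 -0.00800593  0.04668451] [0.0039061  1.06449353 0.04586914]
```

View pics/s6.png

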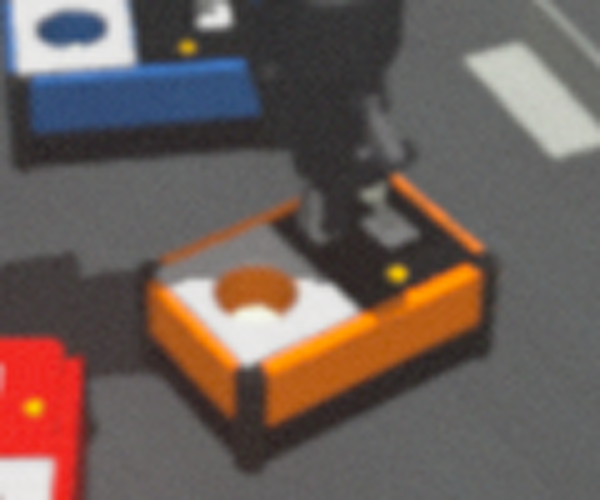

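View pics/w6.png

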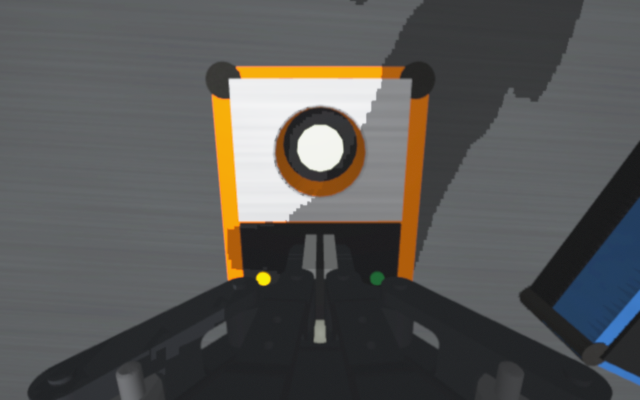

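The finger is centred on the panel midline between the LEDs and in front of the toggle. I'll push it in small steps.

```bash
python3 -m inch '[{"jaw":255,"slide":[0,0.2,0],"rot":[0,0,0]},{"jaw":255,"slide":[0,0.2,0],"rot":[0,0,0]},{"jaw":255,"slide":[0,0.2,0],"rot":[0,0,0]},{"jaw":255,"slide":[0,0,0],"rot":[0,0,0]}]';  python3 -m inch '[{"jaw":255,"slide":[0,0.15,0],"rot":[0,0,0]},{"jaw":255,"slide":[0,0.1,0],"rot":[0,0,0]},{"jaw":255,"slide":[0,0.05,0],"rot":[0,0,0]},{"jaw":255,"slide":[0,0,0],"rot":[0,0,0]}]'
python3 - <<'E'
from h import *
s,M=plan()
print((M.T@(b(.0879,0,.092)-s['position']))/.04)
E
```

```text
t: 6.75
position: [0.584, -0.1295, 0.0944]
ee_rot: [2.153, 2.286, 0.002]
contact_force: [0.2, -0.1, -0.4]
width: -0.0001
t: 7.15
position: [0.5946, -0.1289, 0.0941]
ee_rot: [2.154, 2.286, 0.001]
contact_force: [-0.2, -0.0, 0.2]
width: -0.0002
t 7.15 pos [ 0.5946 -0.1289  0.0941] F [-0.15 -0.04  0.17] w -0.0002
[[-0.06   0.998  0.001]
 [ 0.998  0.06  -0.   ]
 [-0.     0.001 -1.   ]]
tool x yaw 1.6304173755951128 q [ 0.17   0.74  -0.005  1.754  0.005  0.646  1.793]
[0.00348166 0.14342374 0.05205107]
```

```bash
python3 -m inch '[{"jaw":255,"slide":[0,0.06,0],"rot":[0,0,0]},{"jaw":255,"slide":[0,0.04,0],"rot":[0,0,0]}]';python3 -m inch '[{"jaw":255,"slide":[0,0.04,0],"rot":[0,0,0]}]';python3 - <<'E'
from h import *
from rig import env
cv2.imwrite('pics/s7.png',cv2.resize(env.get_image('side')[180:280,280:400],None,fx=5,fy=5,interpolation=cv2.INTER_CUBIC))
s,M=plan()
print((M.T@(b(.0879,0,.092)-s['position']))/.04)
E
```

```text
t: 7.35
position: [0.5977, -0.1287, 0.0939]
ee_rot: [-2.154, -2.286, 0.001]
contact_force: [-3.0, 0.3, -0.4]
width: 0.0
t: 7.45
position: [0.599, -0.1286, 0.0938]
ee_rot: [-2.154, -2.285, 0.001]
contact_force: [-1.7, 0.0, -0.6]
width: 0.0001
t 7.5 pos [ 0.5993 -0.1286  0.0938] F [-0.53 -0.46 -0.61] w -0.0
[[-0.059  0.998 -0.001]
 [ 0.998  0.059  0.   ]
 [ 0.    -0.001 -1.   ]]
tool x yaw 1.6302487163695902 q [ 0.168  0.747 -0.004  1.739  0.005  0.657  1.791]
[0.00320027 0.02542989 0.04420485]
```

View pics/s7.png

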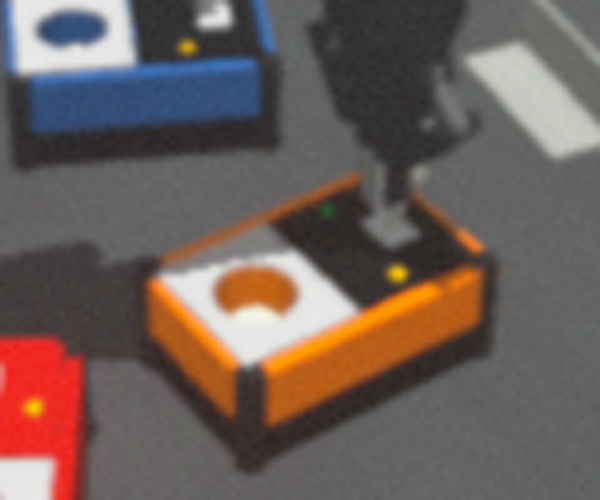

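```bash
for i in 1; do :; done; python3 -m inch '[{"jaw":255,"slide":[0,0.03,0],"rot":[0,0,0]},{"jaw":255,"slide":[0,0,0],"rot":[0,0,0]}]'; python3 -m inch '[{"jaw":255,"slide":[0,0.03,0],"rot":[0,0,0]},{"jaw":255,"slide":[0,0,0],"rot":[0,0,0]}]'
```

```text
t: 7.7
position: [0.6007, -0.1286, 0.094]
ee_rot: [-2.154, -2.286, 0.0]
contact_force: [-1.8, -0.3, -0.1]
width: -0.0003
t: 7.9
position: [0.6022, -0.1285, 0.0941]
ee_rot: [2.154, 2.286, 0.0]
contact_force: [-2.5, 0.4, -0.2]
width: 0.0
```

```bash
python3 -m inch '[{"jaw":255,"slide":[0,0.03,0],"rot":[0,0,0]},{"jaw":255,"slide":[0,0,0],"rot":[0,0,0]}]'
python3 - <<'E'
from h import *
s,M=plan()
print((M.T@(b(.0889,0,.092)-s['position']))/.04)
E
```

```text
t: 8.1
position: [0.6033, -0.1285, 0.0941]
ee_rot: [-2.154, -2.286, 0.0]
contact_force: [-1.5, -0.0, 0.1]
width: -0.0002
t 8.1 pos [ 0.6033 -0.1285  0.0941] F [-1.54 -0.04  0.05] w -0.0002
[[-0.059  0.998 -0.   ]
 [ 0.998  0.059 -0.   ]
 [-0.    -0.    -1.   ]]
tool x yaw 1.630223398624064 q [ 0.167  0.75  -0.004  1.729  0.005  0.663  1.79 ]
[ 0.00514188 -0.04873104  0.0523598 ]
```

```bash
python3 -m inch '[{"jaw":255,"slide":[0,0.03,0],"rot":[0,0,0]},{"jaw":255,"slide":[0,0,0],"rot":[0,0,0]}]'
python3 - <<'E'
from h import *
from rig import env
c=env.get_calibration('wrist')
im=env.get_image('wrist');cv2.imwrite('pics/w8.png',im)
im=env.get_image('side');cv2.imwrite('pics/s8full.png',im)
cv2.imwrite('pics/s8.png',cv2.resize(im[180:280,280:400],None,fx=5,fy=5,interpolation=cv2.INTER_CUBIC))
s,M=plan()
print('pred well',proj(c,WELL),'key',proj(c,b(0,0,.047)))
cs=env.get_calibration('side')
for th in (.6,.8,1.0):
    a=th-.5; p=proj(cs,b(.092+.04*np.sin(a),0,.071+.04*np.cos(a)))[0]; print(th,p,(p-[280,180]+.5)*5-.5)
E
```

```text
t: 8.3
position: [0.6036, -0.1284, 0.0939]
ee_rot: [-2.154, -2.285, 0.002]
contact_force: [-5.0, -0.0, 1.2]
width: -0.0
t 8.4 pos [ 0.6036 -0.1284  0.0939] F [-4.96 -0.71  1.51] w 0.0
[[-0.059  0.998 -0.002]
 [ 0.998  0.059  0.   ]
 [ 0.    -0.002 -1.   ]]
tool x yaw 1.6300340576609396 q [ 0.166  0.751 -0.004  1.726  0.005  0.666  1.79 ]
pred well [[319.32576724  55.57288209]] key [[319.34247787  62.61173551]]
0.6 [359.54137443 214.3688386 ] [399.70687215 173.84419299]
0.8 [361.74792233 213.81996218] [410.73961165 171.09981091]
1.0 [363.77905475 213.75869754] [420.89527376 170.79348772]
```

View pics/w8.png

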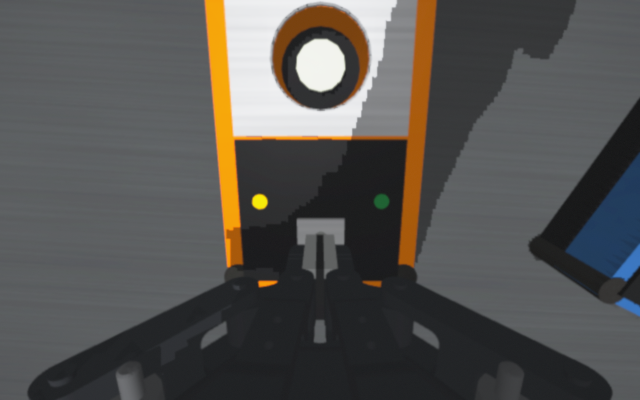

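View pics/s8.png

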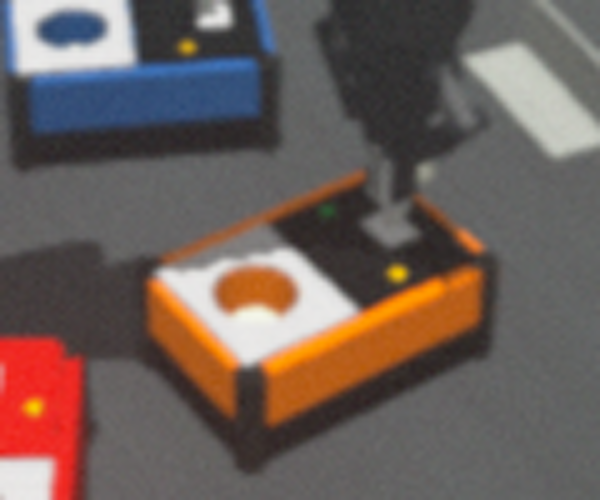

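The force rose from 1.5 to 5 N and the finger stopped advancing, so the toggle is at its stop. I'll back away along −y and then lift.

```bash
python3 -m inch '[{"jaw":255,"slide":[0,-0.3,0],"rot":[0,0,0]},{"jaw":255,"slide":[0,-0.4,-0.3],"rot":[0,0,0]},{"jaw":255,"slide":[0,-0.5,-0.9],"rot":[0,0,0]},{"jaw":255,"slide":[0,-0.6,-1],"rot":[0,0,0]},{"jaw":255,"slide":[0,-0.6,-1],"rot":[0,0,0]}]'; python3 -m inch '[{"jaw":255,"slide":[0.8,-0.6,-0.6],"rot":[0,0,0]},{"jaw":255,"slide":[1,0,0],"rot":[0,0,0]},{"jaw":255,"slide":[1,0,0],"rot":[0,0,0]},{"jaw":255,"slide":[1,0,0],"rot":[0,0,0]},{"jaw":255,"slide":[0,0,0],"rot":[0,0,0]}]'
python3 - <<'E'
from h import *
from rig import env
ct=env.get_calibration('top');cs=env.get_calibration('side')
im=env.get_image('top');cv2.imwrite('pics/t9full.png',im)
cv2.imwrite('pics/t9.png',cv2.resize(im[160:250,310:400],None,fx=6,fy=6,interpolation=cv2.INTER_CUBIC))
im=env.get_image('side');cv2.imwrite('pics/s9full.png',im)
cv2.imwrite('pics/s9.png',cv2.resize(im[200:280,295:395],None,fx=6,fy=6,interpolation=cv2.INTER_CUBIC))
plan()
for th in (.1,.8,.9,1.0):
    a=th-.5; P=b(.092+.04*np.sin(a),0,.071+.04*np.cos(a))
    print(th,P,(proj(ct,P)[0]-[310,160]+.5)*6-.5,(proj(cs,P)[0]-[295,200]+.5)*6-.5)
E
```

```text
t: 8.9
position: [0.5098, -0.134, 0.2238]
ee_rot: [2.152, 2.285, 0.004]
contact_force: [-0.0, -0.7, -0.2]
width: -0.0
t: 9.4
position: [0.4772, 0.0234, 0.2472]
ee_rot: [2.143, 2.297, 0.011]
contact_force: [0.9, -1.7, 0.5]
width: -0.0
t 9.5 pos [0.4772 0.0175 0.2468] F [ 0.33 -1.17 -0.38] w -0.0001
[[-0.062  0.998  0.004]
 [ 0.998  0.062  0.001]
 [ 0.     0.004 -1.   ]]
tool x yaw 1.6332342540320746 q [-0.069  0.361 -0.035  1.966  0.017  0.811  1.52 ]
0.1 [ 0.58888575 -0.12911735  0.10784244] [276.21654357 170.76037905] [355.70372784 108.73630425]
0.8 [ 0.61623399 -0.12747449  0.10921346] [270.4627041  111.28536562] [402.98753398  85.41977309]
0.9 [ 0.61998315 -0.12724927  0.10784244] [269.36232293 104.01899931] [409.24459442  84.86872002]
1.0 [ 0.62357696 -0.12703338  0.1061033 ] [268.22630832  97.31402281] [415.17432851  85.05218526]
```

View pics/t9.png

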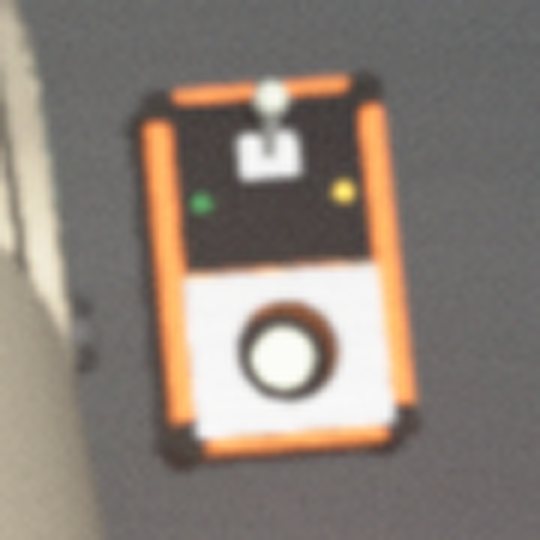

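View pics/s9.png

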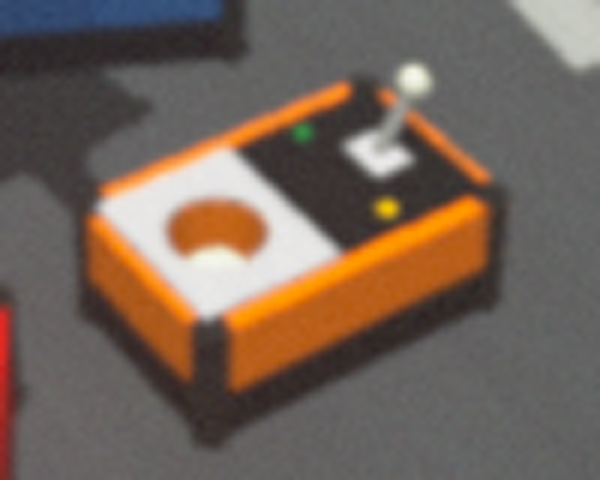

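View pics/t9full.png

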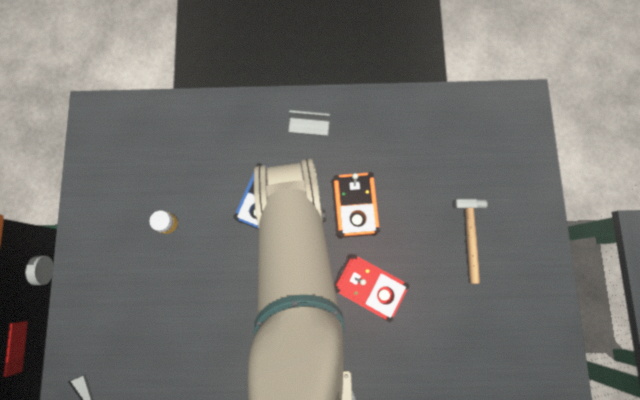

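In the top crop the toggle ball is at (271,98), against (268,97) predicted for fully ON. The key is up and the box edges are exactly where they started. The arm is clear, so I'm handing in.

```bash
python3 -m inch '[{"jaw":255,"slide":[0,0,0],"rot":[0,0,0]},{"jaw":255,"slide":[0,0,0],"rot":[0,0,0]}]'; python3 -c "
from rig import env
print(env.close_job())"
```

```text
t: 9.7
position: [0.4762, 0.0149, 0.2462]
ee_rot: [2.157, 2.283, 0.001]
contact_force: [-0.6, -0.1, 0.1]
width: -0.0
the job is handed in; nothing more can be done
None
```

The orange box is reset and its toggle is ON; I handed the job in at 9.7 s of the 38 s allowed.

- **Reset key:** I pressed it with the shut fingertips to its stop (tip at z = 39.8 mm, about 17 N), held it for about one second and let it up. The wrist picture afterwards put the key within about a pixel of where it should be when up.
- **Toggle:** I pushed it towards box +x until the force rose from about 1.5 to 5 N and the finger stopped advancing. That came about 2.5 mm further on than my estimate of the stop. After backing off, the ball's position in the top picture fits about 0.99 rad, where 1.0 is fully ON. The side picture agrees along the toggle's travel, but the ball sits about 1 pixel higher than predicted.
- **Box and surroundings:** The orange box's corners were at the same pixels before and after. The tool touched nothing else on the bench. In the last pictures the tin, hammer, angle iron and red box look unmoved. The arm partly hid the blue box in the last top picture, so its key and toggle were not checked at the end.
- **Clear of everything:** The tool ended 246 mm above the bench, with contact force readings near zero.

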